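Put a clean mixing tray on the bench scale and tare it

TASK

Get the bench scale ready for weighing out filler: lift only the top tray off the nested pile of three large trays and set it down gently on the scale's steel platform, upright, centred, and with its long sides along the platform's long sides. Let go of it, then press the round tare button on the scale's console all the way down and release it. Leave the rest of the pile and everything else on the bench where it is.

Things in the scene. Friction and masses are not known exactly. Their poses are not given: they have to be found in the camera images.
- tray_top: Top one of three equal nested plastic trays, empty, 120 x 170 mm over the rim, 74 mm high, about 0.2 kg. Origin: centre of its underside; z up, y along its long sides, x across them. From 48 to 74 mm up it is an upright collar: flat vertical walls 9 mm thick, outer faces at x = +-60, y = +-85 mm, pinchable from above. Below, it tapers to a flat foot 69 x 119 mm.
- tray_middle: Second tray of the pile, identical, origin 26 mm under the top one's, yaw within 1 degree. Each collar rests on the next collar, their faces flush: fingertips more than 26 mm below the top rim would grip this tray too. The bodies nest with about 2 mm of side play. Must stay.
- tray_bottom: Lowest tray of the pile, identical, standing on the bench. Must stay.
- scale: Fixed grey bench scale, 220 x 200 mm (its x by y). Origin: centre of its underside; x points from the console across the platform, y along the console and along the platform's long sides. The console is a 60 x 200 mm block at x = -80 mm, 70 mm high, with a display; the platform is the rest.
- platform (a point): Centre of the top face of the scale's steel platform, 55 mm above the bench; axes as the scale's. The platform is flat, 140 mm along x and 190 mm along y, and gives by 0.4 mm per N, at most 4 mm.
- tare_top (a point): Top centre of the only push button on the scale, 28 mm across, on the console at x = -80, y = +60 mm of the scale. Pressed straight down.
- tare (a joint): Travel of the tare button in m: 0 up, 0.006 fully down (about 5 N); a spring brings it back up.
- small_bottom: Lower tray of a pile of two small trays, same make, 90 x 120 mm over the rim, 74 mm high each, pile 100 mm high. Origin: centre of its underside; z up, y along its long sides, x across them. Leave alone.
- small_top: Upper small tray, 26 mm higher. Leave alone.
- check_weight: Brass cylinder 28 mm across, 32 mm high, standing in the upper small tray. Origin at its underside. Leave alone.
- sanding_block: Cork block 70 x 120 x 35 mm. Origin at its underside. Leave alone.
- stone_sample: Stone tile 100 x 100 x 20 mm. Origin at its underside. Leave alone.
- jar: Amber glass jar 70 mm across, 110 mm high. Origin at its underside. Leave alone.
- tin: Tin can 84 mm across, 120 mm high. Origin at its underside. Leave alone.
There are look-alikes about, which are no part of the job. Leave any green or red look-alike of the tray_top alone.

How it is judged:
By the outcome, as a careful person would: the job done as asked, in the order asked, and still so for the second after the job is handed in, with the robot touching nothing.
It also fails if it takes over 48 s, if anything falls off the work surface, if the arm or the gripper's body presses on something with over 40 N, if the wrist force passes 120 N, or if a joint passes its speed limit or range.

ROBOT

A 6-joint arm with a two-finger parallel gripper is mounted at the origin on the work surface. World frame = base frame: x ahead of the robot, y to its left, z up, the work surface at z = 0. Lengths are in m, angles in rad, forces in N, time in s.
With the tool pointing down it reaches from about 0.25 to 0.725 m from the base axis. Payload 4 kg.
Tool frame: the origin (TCP) lies on the front face of the gripper's body, between the roots of the fingers; the fingertips stand 73 mm ahead of it and the grasp point (between the pads) lies 54 mm ahead of it; z points along the fingers, y is the line along which they close (so a half turn about z gives the same grasp; the last joint's range is limited). The gripper opens to 85 mm and grips with 20 to 120 N. Pads are 22 mm wide; open, the fingers measure 114 mm over their backs; the gripper's body (76 mm by 85 mm) begins 54 mm behind the grasp point. The pads swing forward as they close: fully open they stand 13 mm farther back than shut.
Start: joints at [1.327, 0.241, 0.005, 1.335, 0, 1.571], TCP at [0.121, 0.485, 0.304] pointing down, gripper open.
Joint ranges: [-2.72, 2.72], [-1.05, 1.87], [-1.09, 1.28], [-1.99, 2.15], [-1.42, 1.44], [-3.14, 3.14]. Speed limits (rad/s): [2.79, 2.79, 3.14, 3.14, 3.14, 3.14].

INTERFACE

Orientations are given as a unit quaternion [x, y, z, w].
In Python, from workcell import bot gives the robot as it stands. The module is installed in compiled form; this text tells all that it offers.
- The arm moves only by the tool step_arm, never from a script. Its argument "rows" is a list of rows, each a list of 2 entries, a list of its own where there are three numbers: the shift along the tool's x, y, z in mm, then the turn about the tool's z in degrees. A call has 1 to 12 rows; each row is the pose to reach, as a shift and turn from the pose commanded when the call began, along the tool's axes at that moment; what a row does not reach only later rows make up. A row lasts 1/8 s, in which the tool goes at most 62.5 mm and 10.7 degrees, less where a joint would pass 70% of its speed; a pose out of reach is approached as far as the arm can. A call with a gripper value outside its range is refused whole. "claw" is the gripper's target within -1 to 1 (shut at 1, half-way at 0, fully open at -1), set as the call begins (left out, the last holds). The fingers move at their own pace and stop on an object; the grip force is fixed at half the most. Time passes only in rows, so rows that repeat a pose let the fingers close. It gives the time, the measured TCP pose, the force, the opening and the grip force at its end, in the units of the state.
- bot.get_obs(): the state, without advancing time (a new reading comes with each control period).
- bot.camera(name): name is "side" or "top" or "wrist"; returns (picture, depth): 480x640x3 uint8, red, green, blue; 480x640 float32, m along the optical axis (not along the pixel's ray), 0 where there is no reading.
- bot.camera_params(name): a dict with "fx", "fy", "cx", "cy" (pixels), "D" ([k1, k2, p1, p2, k3] as OpenCV has them; the pictures are not rectified), "pose" (4x4, takes a point from camera to world coordinates). Camera axes: x right, y up, looking along -z (the intrinsics and any distortion apply to the point x, -y, -z); pixel columns grow to the right and rows downward; lengths in m; the calibration is good to about 2 mm. A picture is of the moment at which its call begins: read the wrist's pose just before it. camera_params takes no time and is no camera call; for the wrist camera it gives the pose at the moment of the call.
- bot.job_done(): hands the job in; it is judged then, once.
Trained networks look in the newest picture that a camera, given by its name, has taken for a name from the list of things; names that differ only in an ending like _2 or _b are one class to them, and where a whole thing is asked for, a point or a joint stands for the part that bears it (a point fixed in the world has none). Each returns a list of dicts, best first, with "score" (0 to 1); they miss things now and then, are a little off and sometimes report something else, mostly with a low value. They report only what shows in the picture. A call takes as long as a camera call. They do not tell look-alikes from the thing itself.
- bot.trace(target, camera): "pixels" (480x640 bool, what is visible of it) and "uv" ([column, row] in pixels, amid what is visible of it).
The state is a dict: "clock": time; "joint_pos": joint angles; "joint_vel": joint speeds; "tau": joint torques, N m; "eef_pos": TCP position; "tool_rot": TCP orientation; "ft_force": force on the tool from outside, world axes, zero at the start; "ft_torque": the same for the moment, N m; "grip_width": finger opening in m; "grasp_force": force on a finger pad.
Only numpy, scipy, OpenCV 4.12 (cv2) and the standard library are available. Lean on these libraries where they do the work, as an engineer would, in place of code of your own. Each camera call takes 0.05 s, during which the arm holds its last target. There are 200 camera calls.

## Working session

There is one attempt and no reset: what is moved stays moved. The work goes in short steps, Python scripts to look and compute and a tool call to move; the robot and the scene stay as the last step left them, time stands still between calls to the robot, and variables do not carry over. Pictures are saved under pics/ and viewed, at most 10 in all, crops included, and the job is handed in when it is done.

Besides the shell and the picture viewer there is one more tool, called in YAML: its name, and indented under it one key for each argument. step_arm: Moves the arm, as the interface text tells. Its arguments: {"type":"object","properties":{"rows":{"type":"array"},"claw":{"type":"number"}},"required":["rows"]}

```bash
mkdir -p pics; cat > h.py <<'E'
import numpy as np, cv2
from workcell import bot
def shot(c,fn=None):
    P=bot.camera_params(c); im,d=bot.camera(c)
    if fn: cv2.imwrite('pics/'+fn,im[:,:,::-1])
    return im,d,P
def world(d,P):
    K=np.array([[P['fx'],0,P['cx']],[0,P['fy'],P['cy']],[0,0,1.]])
    v,u=np.mgrid[0:480,0:640]
    n=cv2.undistortPoints(np.stack([u,v],-1).reshape(-1,1,2).astype(np.float64),K,np.array(P['D'],float)).reshape(480,640,2)
    c=np.stack([n[...,0]*d,-n[...,1]*d,-d],-1)
    T=np.array(P['pose']); w=c@T[:3,:3].T+T[:3,3]; w[d<=0]=np.nan
    return w
E
python3 - <<'E'
from h import *
o=bot.get_obs(); print({k:np.round(v,3) for k,v in o.items()})
ims=[]
for c in('top','side'):
    im,d,P=shot(c); w=world(d,P); np.save(c+'.npy',w); ims.append(im)
    cv2.imwrite(f'pics/{c}0.png',im[:,:,::-1])
    for t in('tray_top','scale','tare_top','small_top'):
        for r in bot.trace(t,c)[:3]:
            p=w[r['pixels']]; print(c,t,round(r['score'],2),np.round(r['uv']),np.round(np.nanmedian(p,0),3),np.round(np.nanmin(p,0),3),np.round(np.nanmax(p,0),3))
E
```

```text
{'clock': np.float64(0.0), 'joint_pos': array([1.327, 0.241, 0.004, 1.335, 0.   , 1.571]), 'joint_vel': array([-0.001, -0.001, -0.   , -0.   , -0.001,  0.002]), 'tau': array([-0.0000e+00, -3.7231e+01,  2.5241e+01,  1.7000e-02,  0.0000e+00,
        0.0000e+00]), 'eef_pos': array([0.121, 0.485, 0.303]), 'tool_rot': array([ 0.122,  0.993, -0.001, -0.   ]), 'ft_force': array([-0.396, -0.186,  0.194]), 'ft_torque': array([-0.051, -0.001, -0.026]), 'grasp_force': np.float64(0.0), 'grip_width': np.float64(0.085)}
top tray_top 0.93 [458. 383.] [ 0.178 -0.358  0.04 ] [ 0.087 -0.443 -0.006] [ 0.29 -0.25  0.08]
top tray_top 0.89 [425. 194.] [ 0.597 -0.282  0.094] [ 0.523 -0.4   -0.004] [ 0.681 -0.184  0.132]
top tray_top 0.58 [518. 274.] [ 0.421 -0.495  0.044] [ 0.324 -0.586 -0.004] [ 0.522 -0.391  0.08 ]
top scale 0.57 [148. 201.] [0.58  0.329 0.057] [ 0.465  0.225 -0.004] [0.717 0.456 0.099]
top tare_top 0.65 [116. 231.] [0.499 0.386 0.092] [0.487 0.373 0.082] [0.511 0.405 0.099]
top tare_top 0.65 [208. 299.] [0.349 0.2   0.036] [ 0.311  0.14  -0.002] [0.386 0.271 0.045]
top small_top 0.94 [278. 209.] [0.564 0.039 0.078] [ 0.51  -0.028  0.004] [0.604 0.111 0.106]
side tray_top 0.94 [286. 397.] [ 0.192 -0.336  0.044] [ 0.084 -0.447 -0.007] [ 0.303 -0.212  0.081]
side tray_top 0.82 [414. 384.] [ 0.436 -0.469  0.046] [ 0.322 -0.564 -0.006] [ 0.554 -0.399  0.081]
side tray_top 0.79 [412. 268.] [ 0.61  -0.267  0.103] [ 0.52  -0.369  0.048] [ 0.657 -0.187  0.134]
side scale 0.74 [271. 155.] [0.567 0.307 0.054] [ 0.462  0.217 -0.009] [0.738 0.509 0.097]
```

View pics/top0.png

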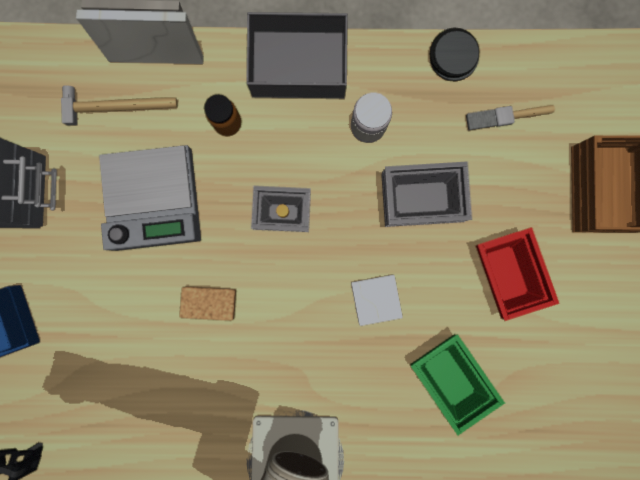

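View pics/side0.png

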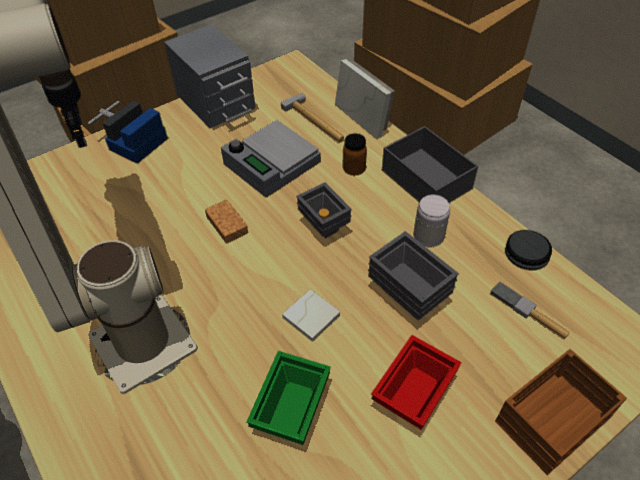

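The grey pile is at top (425,194) and side (412,275). The green (457,383) and red (517,274) look-alikes are separate. The scale is at top (150,197), with its tare knob at (118,234) on the near-left of the console. Next I'll fit poses.

```bash
cat > fit.py <<'E'
from h import *
def rect(p):
    (c,s,a)=cv2.minAreaRect(p[:,:2].astype(np.float32)*1000); 
    return np.round(c,1),np.round(s,1),round(a,2)
E
python3 - <<'E'
from fit import *
for c in('top','side'):
    w=np.load(c+'.npy'); x,y,z=w[...,0],w[...,1],w[...,2]
    m=(x>.5)&(x<.7)&(y>-.41)&(y<-.15)
    zz=z[m&(z>.1)]; h,e=np.histogram(zz,bins=np.arange(.1,.145,.003)); print(c,h)
    m2=m&(z>.118); m2=cv2.morphologyEx(m2.astype(np.uint8),cv2.MORPH_OPEN,np.ones((2,2)))>0
    print('pile',rect(w[m2]),np.median(z[m2]))
    s=(x>.43)&(x<.75)&(y>.18)&(y<.5)
    m3=s&(z>.045)&(z<.12);m3=cv2.morphologyEx(m3.astype(np.uint8),cv2.MORPH_OPEN,np.ones((3,3)))>0
    n,l,st,_=cv2.connectedComponentsWithStats(m3.astype(np.uint8)); k=1+np.argmax(st[1:,4]); m3=l==k
    print('scale',rect(w[m3]))
    pl=m3&(x>.56); print('plat z',np.median(z[pl])); 
    b=s&(z>.079)&(x<.56); print('btn',np.round(np.nanmean(w[b],0),3),np.round(np.nanpercentile(z[b],[10,50,90]),3),b.sum())
    cn=m3&(x<.52)&(y<.37); print('console z',np.median(z[cn]))
E
```

```text
top [289 331 111  42  39  38  45 202 756 390  32   0   0   0]
pile (array([ 597.5, -295.6]), array([132.4, 213.6]), 7.12) nan
scale (array([620. , 342.2]), array([140.4, 191.6]), 7.55)
plat z 0.055944221653635995
btn [0.499 0.384 0.087] [0.081 0.085 0.094] 328
console z nan
side [244 175 163 118 128 118 119 280 413 232  39   3   0   0]
pile (array([ 610.7, -260.8]), array([209.4, 160.9]), 17.57) nan
scale (array([583.3, 333.7]), array([223.6, 210.9]), 7.07)
plat z 0.05402033087529856
btn [0.497 0.379 0.087] [0.08  0.085 0.095] 126
console z 0.06836845291430094
  return _methods._mean(a, axis=axis, dtype=dtype,
  ret = ret.dtype.type(ret / rcount)
```

step_arm:
  rows:
    - [[-357,-71,-77],69]
    - [[-357,-71,-77],69]
    - [[-357,-71,-77],69]
    - [[-357,-71,-77],69]
    - [[-357,-71,-77],69]
    - [[-357,-71,-77],69]
    - [[-357,-71,-77],69]
    - [[-357,-71,-77],69]
    - [[-357,-71,-77],69]

```text
clock: 1.62
eef_pos: [0.4495, 0.3304, 0.3808]
tool_rot: [0.662, 0.75, -0.0, -0.0]
ft_force: [-0.4, -0.0, -0.1]
grip_width: 0.0856
grasp_force: 0.0
```

```bash
python3 - <<'E'
from fit import *
o=bot.get_obs(); print(o['clock'],o['eef_pos'],o['tool_rot'],o['joint_pos'])
im,d,P=shot('wrist','w1.png'); w=world(d,P); np.save('w1.npy',w); np.save('w1im.npy',im); print(np.round(P['pose'],3),P['fx'])
x,y,z=w[...,0],w[...,1],w[...,2]
print(np.nanmin(w,(0,1)),np.nanmax(w,(0,1)))
for t in('scale','tare_top'):
    for r in bot.trace(t,'wrist')[:2]: print(t,r['score'],r['uv'],np.nanmedian(w[r['pixels']],0))
E
```

```text
1.625 [0.44945749 0.33038243 0.38077717] [ 6.61675345e-01  7.49790423e-01 -2.26448556e-04 -9.44099803e-05] [6.33840248e-01 3.44462444e-01 3.44602961e-01 1.57141950e+00
 8.83767361e-05 2.07994224e+00]
[[ 0.992 -0.118 -0.037  0.44 ]
 [ 0.124  0.946  0.3    0.406]
 [-0.001 -0.302  0.953  0.451]
 [ 0.     0.     0.     1.   ]] 331.35132682579354
[-0.10570335 -0.25785618 -0.00371407] [0.99224435 0.6083609  0.40938319]
scale 0.72 [437.7, 202.2] [0.57812945 0.34688734 0.05531245]
```

View pics/w1.png

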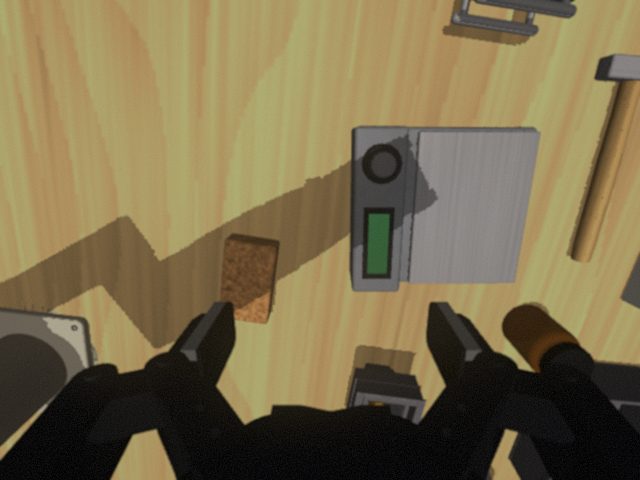

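The scale shows clearly, with its platform spanning about (412–537,130–283) and the button at (382,163). Now I'll fit it and plan the move to the pile.

```bash
cat >> fit.py <<'E'
def blob(m,k=3):
    m=cv2.morphologyEx(m.astype(np.uint8),cv2.MORPH_OPEN,np.ones((k,k)))
    n,l,st,_=cv2.connectedComponentsWithStats(m); return l==1+np.argmax(st[1:,4])
def toolmove(o,tgt,yaw_deg):  # tool y axis to world yaw
    from scipy.spatial.transform import Rotation as R
    M=R.from_quat(o['tool_rot']).as_matrix(); d=M.T@(np.array(tgt)-o['eef_pos'])*1000
    cur=np.degrees(np.arctan2(M[1,1],M[0,1])); return np.round(d,1),round(cur-yaw_deg,2)
E
python3 - <<'E'
from fit import *
for f in('w1','top','side'):
    w=np.load(f+'.npy'); x,y,z=w[...,0],w[...,1],w[...,2]
    s=(x>.43)&(x<.75)&(y>.18)&(y<.5)
    pl=blob(s&(z>.047)&(z<.061)&(x>.54),5); print(f,'plat',rect(w[pl]),np.median(z[pl]))
    sc=blob(s&(z>.047)&(z<.1)); print(' scale',rect(w[sc]))
    cn=blob(s&(z>.064)&(z<.076)); print(' console',rect(w[cn]),np.median(z[cn]))
    b=blob(s&(z>.078)&(z<.1),2); print(' btn',rect(w[b]),np.percentile(z[b],[10,50,80,95]))
o=bot.get_obs(); print(toolmove(o,[.50,-.30,.33],5))
E
```

```text
w1 plat (array([620.3, 340. ]), array([141. , 189.2]), 7.45) 0.054946792127723354
 scale (array([620.3, 340. ]), array([141. , 189.2]), 7.45)
 console (array([506.3, 325.7]), array([ 60.4, 198.4]), 7.3) 0.07028649117895702
 btn (array([500.7, 383.7]), array([43.8, 45.8]), 67.91) [nan nan nan nan]
top plat (array([620. , 342.2]), array([140.4, 191.6]), 7.58) 0.05589808922117201
 scale (array([620. , 342.2]), array([140.4, 191.6]), 7.55)
 console (array([506.6, 327.5]), array([ 60.2, 200.3]), 7.35) 0.07123965109481456
 btn (array([496.9, 385.2]), array([38.1, 43.1]), 22.87) [nan nan nan nan]
side plat (array([619.2, 339. ]), array([145.9, 200.9]), 5.07) 0.0539950172646837
 scale (array([583.3, 333.7]), array([223.6, 210.9]), 7.07)
 console (array([504.5, 323.2]), array([ 62.3, 208. ]), 8.1) 0.06958861987404563
 btn (array([498.7, 378.9]), array([41.9, 38.1]), 61.99) [0.07722969 0.0838111  0.09138035 0.09497026]
(array([-632.1,  -28.1,   51. ]), np.float64(2.15))
```

step_arm:
  rows:
    - [[-632,-28,40],2]
    - [[-632,-28,40],2]
    - [[-632,-28,40],2]
    - [[-632,-28,40],2]
    - [[-632,-28,40],2]
    - [[-632,-28,40],2]
    - [[-632,-28,40],2]
    - [[-632,-28,40],2]
    - [[-632,-28,40],2]
    - [[-632,-28,40],2]
    - [[-632,-28,40],2]
    - [[-632,-28,40],2]

```text
clock: 3.28
eef_pos: [0.4995, -0.3003, 0.3405]
tool_rot: [0.675, 0.737, 0.0, -0.001]
ft_force: [0.3, 0.6, -0.0]
grip_width: 0.0855
grasp_force: 0.0
```

```bash
python3 - <<'E'
from fit import *
o=bot.get_obs(); print(o['clock'],o['eef_pos'])
im,d,P=shot('wrist','w2.png'); w=world(d,P); np.save('w2.npy',w)
x,y,z=w[...,0],w[...,1],w[...,2]
s=(x>.48)&(x<.72)&(y>-.42)&(y<-.16)
print(np.histogram(z[s],bins=np.arange(.09,.15,.004)))
for lo,hi in((.116,.136),(.12,.132)):
    m=blob(s&(z>lo)&(z<hi),2); p=w[m]; r=rect(p); print(r,np.median(z[m]))
for t in('tray_top',):
    for r in bot.trace(t,'wrist')[:2]: print(t,r['score'],r['uv'])
E
```

```text
3.275 [ 0.49948053 -0.3003356   0.34050551]
(array([ 788,  903, 1459, 3118,  600,  567,  559,  599, 4529, 3629,    0,
          0,    0,    0]), array([0.09 , 0.094, 0.098, 0.102, 0.106, 0.11 , 0.114, 0.118, 0.122,
       0.126, 0.13 , 0.134, 0.138, 0.142, 0.146]))
(array([ 627.4, -301.5]), array([193.8, 249. ]), 3.93) nan
(array([ 523.1, -195.7]), array([0., 0.]), 0.0) nan
tray_top 0.97 [56.3, 224.5]
tray_top 0.86 [279.3, 343.5]
```

View pics/w2.png

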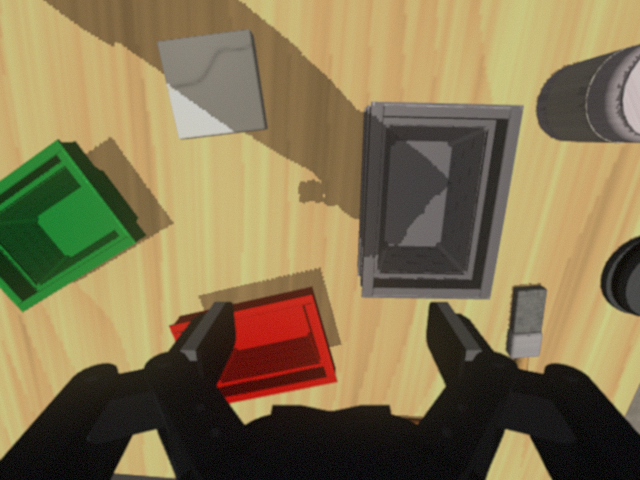

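The pile is in view: top tray rim corners are about (372,103), (522,107), (490,298) and (362,297). The grip target is the wall on its left side, nearest the robot.

```bash
python3 - <<'E'
from fit import *
w=np.load('w2.npy'); x,y,z=w[...,0],w[...,1],w[...,2]
s=(x>.48)&(x<.72)&(y>-.42)&(y<-.16)
for lo in(.116,.12,.122):
    m=blob(s&(z>lo)&(z<.136),3); p=w[m]; print(rect(p),np.median(z[m]),m.sum())
    # fit with percentiles in rotated frame
    a=np.radians(rect(p)[2]); a=(a+np.pi/4)%(np.pi/2)-np.pi/4; e=np.array([np.cos(a),np.sin(a)]); f=np.array([-e[1],e[0]])
    u,v=p[:,:2]@e,p[:,:2]@f; q=[np.percentile(t,k) for t in(u,v) for k in(.5,99.5)]
    print(np.degrees(a),(q[0]+q[1])/2*e+(q[2]+q[3])/2*f,q[1]-q[0],q[3]-q[2])
o=bot.get_obs()
E
```

```text
(array([ 589.8, -276.6]), array([123.9, 174. ]), 4.03) 0.1257902711059989 8976
4.030000000000004 [ 0.58949021 -0.2762119 ] 0.12291621325718793 0.17238062895003148
(array([ 589.8, -276.6]), array([123.9, 174. ]), 4.03) 0.12585782571425283 8396
4.030000000000004 [ 0.58951121 -0.27621808] 0.12296402089228109 0.172425294003206
(array([ 589.8, -276.6]), array([123.9, 174. ]), 4.03) 0.1258968643897935 8078
4.030000000000004 [ 0.58951374 -0.27622616] 0.12297374607974676 0.17245754451660755
```

```bash
python3 - <<'E'
from fit import *
for f in('top','side'):
    w=np.load(f+'.npy'); x,y,z=w[...,0],w[...,1],w[...,2]
    m=blob((x>.48)&(x<.72)&(y>-.42)&(y<-.16)&(z>.117)&(z<.137),1); print(f,rect(w[m]),np.median(z[m]))
o=bot.get_obs(); print(toolmove(o,[.5343,-.2803,.178],4))
E
```

```text
top (array([ 590.3, -273.8]), array([124.2, 173.3]), 4.0) 0.12592076498179305
side (array([ 589.3, -276.1]), array([128.5, 177.1]), 4.27) 0.1249432189144335
(array([ 15.4,  36.1, 163.2]), np.float64(1.15))
```

step_arm:
  rows:
    - [[15,36,60],1.1]
    - [[15,36,90],1.1]
    - [[15,36,115],1.1]
    - [[15,36,135],1.1]
    - [[15,36,150],1.1]
    - [[15,36,158],1.1]
    - [[15,36,162],1.1]
    - [[15,36,162],1.1]

```text
clock: 4.38
eef_pos: [0.5343, -0.2825, 0.1793]
tool_rot: [0.682, 0.731, 0.0, 0.0]
ft_force: [-0.0, -0.7, 0.0]
grip_width: 0.0855
grasp_force: 0.0
```

step_arm:
  rows:
    - [[0,0,0],0]
    - [[0,0,0],0]
    - [[0,0,0],0]
    - [[0,0,0],0]
    - [[0,0,0],0]
    - [[0,0,0],0]
    - [[0,0,0],0]
    - [[0,0,0],0]
  claw: 1

```text
clock: 5.38
eef_pos: [0.5343, -0.2825, 0.1792]
tool_rot: [0.682, 0.731, 0.0, 0.0]
ft_force: [0.7, -0.1, 2.8]
grip_width: 0.0076
grasp_force: 59.4
```

```bash
python3 - <<'E'
from fit import *
o=bot.get_obs(); print({k:np.round(o[k],3) for k in('clock','eef_pos','ft_force','ft_torque','grip_width','grasp_force')})
shot('wrist','w3.png')
E
```

```text
{'clock': np.float64(5.375), 'eef_pos': array([ 0.534, -0.283,  0.179]), 'ft_force': array([ 0.721, -0.124,  2.849]), 'ft_torque': array([ 0.006,  0.015, -0.014]), 'grip_width': np.float64(0.008), 'grasp_force': np.float64(59.406)}
```

View pics/w3.png

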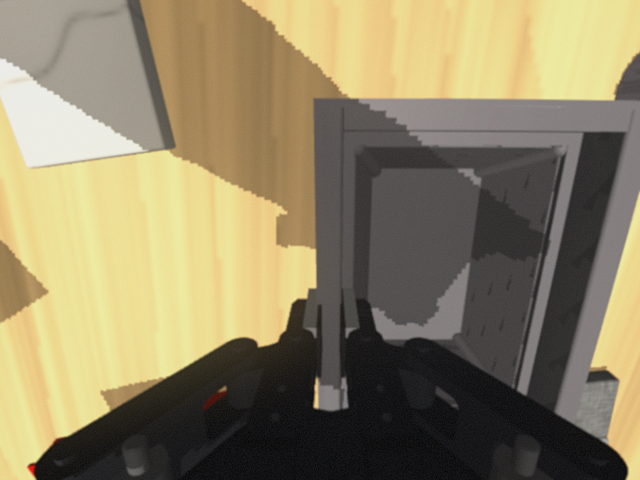

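The fingers straddle the near wall of the top tray at about (330,310), squarely gripped. I'll lift it straight up, slowly.

step_arm:
  rows:
    - [[0,0,-3],0]
    - [[0,0,-8],0]
    - [[0,0,-15],0]
    - [[0,0,-23],0]
    - [[0,0,-32],0]
    - [[0,0,-42],0]
    - [[0,0,-52],0]
    - [[0,0,-63],0]
    - [[0,0,-76],0]
    - [[0,0,-90],0]
    - [[0,0,-100],0]
    - [[0,0,-100],0]

```text
clock: 6.92
eef_pos: [0.5346, -0.2827, 0.2802]
tool_rot: [0.682, 0.731, 0.0, 0.001]
ft_force: [0.1, 0.0, -2.1]
grip_width: 0.0077
grasp_force: 58.8
```

```bash
python3 - <<'E'
from fit import *
o=bot.get_obs(); print({k:np.round(o[k],3) for k in('clock','eef_pos','ft_force','ft_torque','grip_width','grasp_force')})
im,d,P=shot('side','s4.png'); w=world(d,P)
x,y,z=w[...,0],w[...,1],w[...,2]
s=(x>.48)&(x<.72)&(y>-.42)&(y<-.16)
print(np.histogram(z[s],bins=np.arange(.08,.25,.01)))
M=None
from scipy.spatial.transform import Rotation as R
M=R.from_quat(o['tool_rot']).as_matrix(); print(M[:,1],np.degrees(np.arctan2(M[1,1],M[0,1])))
cv2.imwrite('pics/s4c.png',cv2.resize(im[180:360,320:560,::-1],None,fx=3,fy=3))
E
```

```text
{'clock': np.float64(6.925), 'eef_pos': array([ 0.535, -0.283,  0.28 ]), 'ft_force': array([ 0.056,  0.   , -2.119]), 'ft_torque': array([-0.007,  0.064, -0.008]), 'grip_width': np.float64(0.008), 'grasp_force': np.float64(58.82)}
(array([285, 492, 276,   0,   0,   0,   4, 446, 184, 119, 124, 144, 416,
       312, 783,  71]), array([0.08, 0.09, 0.1 , 0.11, 0.12, 0.13, 0.14, 0.15, 0.16, 0.17, 0.18,
       0.19, 0.2 , 0.21, 0.22, 0.23, 0.24]))
[0.99764617 0.06854369 0.00196827] 3.9303533126410404
```

View pics/s4c.png

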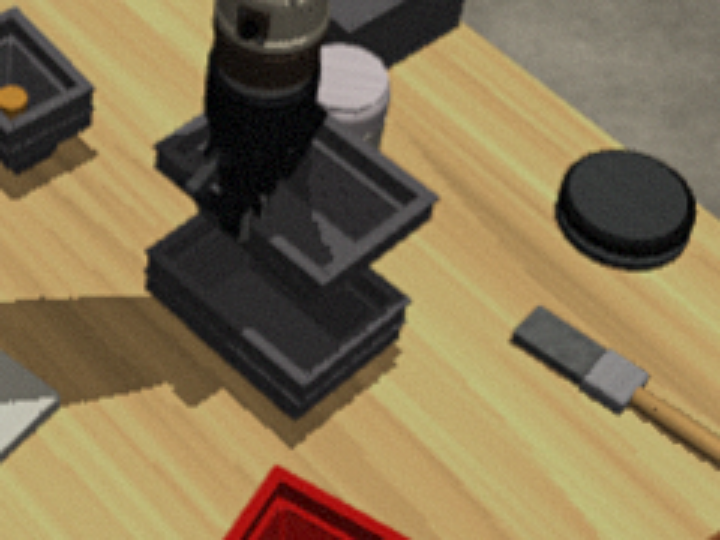

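Only the top tray came up: the grip shows at (240,210), the two lower trays haven't moved, and the load is 2.1 N. I'll carry it over to the platform.

step_arm:
  rows:
    - [[8,1,-8],0]
    - [[30,4,-15],0]
    - [[65,8,-20],-0.3]
    - [[110,13,-20],-0.6]
    - [[165,20,-20],-0.9]
    - [[225,27,-20],-1.3]
    - [[285,34,-20],-1.7]
    - [[345,41,-20],-2]
    - [[405,48,-20],-2.4]
    - [[460,55,-20],-2.7]
    - [[510,61,-20],-3]
    - [[550,65,-20],-3.4]

```text
clock: 8.48
eef_pos: [0.5597, 0.2744, 0.2992]
tool_rot: [0.659, 0.752, 0.0, -0.0]
ft_force: [0.4, -0.4, -1.4]
grip_width: 0.0075
grasp_force: 58.8
```

step_arm:
  rows:
    - [[30,4,0],0]
    - [[48,6,0],0]
    - [[57,7,0],0]
    - [[60,7,0],0]
    - [[60,7,0],0]
    - [[60,7,0],0]

```text
clock: 9.22
eef_pos: [0.5608, 0.3301, 0.2991]
tool_rot: [0.661, 0.75, -0.0, 0.0]
ft_force: [0.7, 0.2, -2.2]
grip_width: 0.0076
grasp_force: 58.8
```

```bash
python3 - <<'E'
from fit import *
o=bot.get_obs(); print({k:np.round(o[k],4) for k in('clock','eef_pos','ft_force','ft_torque')})
zr=o['eef_pos'][2]-.0535
for c in('wrist','top'):
    im,d,P=shot(c,c+'5.png'); w=world(d,P); x,y,z=w[...,0],w[...,1],w[...,2]
    print(c,np.histogram(z[(x>.5)&(x<.76)&(y>.2)&(y<.5)],bins=np.arange(.15,.31,.01))[0])
    m=blob((x>.55)&(x<.76)&(y>.2)&(y<.5)&(abs(z-zr)<.012),1); p=w[m]; print(rect(p))
    # plane tilt
    A=np.c_[p[:,:2],np.ones(len(p))]; print(np.linalg.lstsq(A,p[:,2],rcond=None)[0],np.median(p[:,2]))
print(toolmove(o,[.5651,.3315,.2],7.4))
E
```

```text
{'clock': np.float64(9.225), 'eef_pos': array([0.5608, 0.3301, 0.2991]), 'ft_force': array([ 0.7069,  0.1727, -2.2057]), 'ft_torque': array([-0.099 ,  0.1648,  0.0191])}
wrist [    0     0 18119  3611  4199  4948  6304 12755  5313 27729   884  1220
  3821  7820  8590]
(array([612.4, 354.1]), array([127.6, 143.9]), 7.08)
[-0.02819181  0.00454532  0.26024831] 0.245411103239273
top [   0    0 1242  189  156  222  261  597  275 1283   51   32   72  127
  104]
(array([613., 341.]), array([129.1, 175. ]), 7.72)
[-0.00886687 -0.00227491  0.25155969] 0.24602032827417075
(array([ 0.9,  4.4, 99.1]), np.float64(-0.15))
```

View pics/wrist5.png

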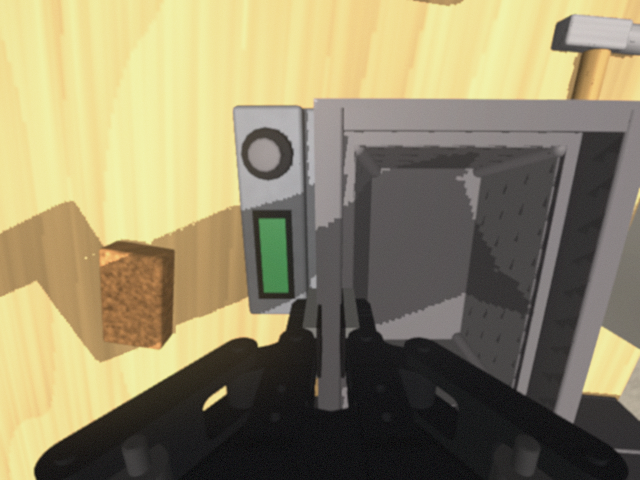

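The tray hangs level above the platform, with the button at (267,152) clear of it. It needs a 4 mm shift outward and then lowering.

step_arm:
  rows:
    - [[0,3,15],0]
    - [[0,4.5,35],0]
    - [[0,4.5,57],0]
    - [[0,4.5,77],0]
    - [[0,4.5,93],0]
    - [[0,4.5,103],0]
    - [[0,4.5,108],0]
    - [[0,4.5,110],0]
    - [[0,4.5,110],0]

```text
clock: 10.45
eef_pos: [0.5653, 0.3319, 0.1895]
tool_rot: [0.66, 0.751, 0.001, 0.0]
ft_force: [-0.1, 0.2, -1.8]
grip_width: 0.0077
grasp_force: 58.8
```

```bash
python3 - <<'E'
from fit import *
o=bot.get_obs(); print({k:np.round(o[k],4) for k in('clock','eef_pos','ft_force','ft_torque')})
zr=o['eef_pos'][2]-.0535
for c in('wrist','top','side'):
    im,d,P=shot(c,c+'6.png'); w=world(d,P); x,y,z=w[...,0],w[...,1],w[...,2]
    g=(y>.2)&(y<.5)&(abs(z-zr)<.012)
    # far wall & end walls in tray axes about the predicted centre
    a=np.radians(7.4); X=(x-.62)*np.cos(a)+(y-.341)*np.sin(a); Y=-(x-.62)*np.sin(a)+(y-.341)*np.cos(a)
    m=g&(X>-.05)&(X<.09)&(abs(Y)<.11)
    far=m&(abs(Y)<.06)&(X>.03); print(c,'far edge X',np.percentile(X[far],[1,99]),'Y ends',np.percentile(Y[m],[.5,99.5]))
    p=w[m]; A=np.c_[X[m],Y[m],np.ones(m.sum())]; print(np.linalg.lstsq(A,p[:,2],rcond=None)[0])
print(toolmove(o,[.5651,.3315,.182],7.4))
E
```

```text
{'clock': np.float64(10.45), 'eef_pos': array([0.5653, 0.3319, 0.1895]), 'ft_force': array([-0.1361,  0.1601, -1.8097]), 'ft_torque': array([ 0.0151,  0.1211, -0.025 ])}
wrist far edge X [0.04976539 0.06138077] Y ends [-0.05193267  0.0865867 ]
[-0.02545594  0.01133452  0.13465572]
top far edge X [0.04926704 0.06186264] Y ends [-0.08411728  0.08846216]
[-0.00128294 -0.0033802   0.13559153]
side far edge X [0.04713439 0.06241515] Y ends [-0.09009201  0.07778072]
[-0.00803793  0.00814738  0.13425373]
(array([-0.4, -0.2,  7.5]), np.float64(-0.07))
```

step_arm:
  rows:
    - [[0,0,2],0]
    - [[0,0,4],0]
    - [[0,0,5],0]
    - [[0,0,6],0]
    - [[0,0,6],0]

```text
clock: 11.22
eef_pos: [0.565, 0.3317, 0.1827]
tool_rot: [0.66, 0.751, -0.0, -0.0]
ft_force: [-0.3, -0.1, -2.1]
grip_width: 0.0079
grasp_force: 58.9
```

step_arm:
  rows:
    - [[0,0,0.5],0]
    - [[0,0,1],0]
    - [[0,0,1],0]
    - [[0,0,1],0]

```text
clock: 11.72
eef_pos: [0.565, 0.3317, 0.1821]
tool_rot: [0.66, 0.751, 0.0, 0.0]
ft_force: [-0.7, -0.9, -0.7]
grip_width: 0.0078
grasp_force: 59.1
```

step_arm:
  rows:
    - [[0,0,0.5],0]
    - [[0,0,1],0]
    - [[0,0,1],0]
    - [[0,0,1],0]

```text
clock: 12.22
eef_pos: [0.5649, 0.3317, 0.1811]
tool_rot: [0.66, 0.751, 0.0, -0.0]
ft_force: [-2.6, -1.2, 1.2]
grip_width: 0.0074
grasp_force: 59.4
```

step_arm:
  rows:
    - [[0,0,0],0]
    - [[0,0,0],0]
    - [[0,0,0],0]
    - [[0,0,0],0]
    - [[0,0,0],0]
    - [[0,0,0],0]
  claw: -0.2

```text
clock: 12.98
eef_pos: [0.565, 0.3317, 0.1809]
tool_rot: [0.66, 0.751, 0.0, 0.0]
ft_force: [0.2, 1.1, 0.3]
grip_width: 0.0514
grasp_force: 0.0
```

step_arm:
  rows:
    - [[0,0,-5],0]
    - [[0,0,-15],0]
    - [[0,0,-30],0]
    - [[0,0,-50],0]
    - [[0,0,-75],0]
    - [[0,0,-100],0]
    - [[0,0,-110],0]
    - [[0,0,-110],0]

```text
clock: 13.98
eef_pos: [0.5654, 0.3319, 0.2922]
tool_rot: [0.66, 0.751, 0.001, 0.0]
ft_force: [-0.5, -0.7, 0.4]
grip_width: 0.0512
grasp_force: 0.0
```

```bash
python3 - <<'E'
from fit import *
o=bot.get_obs(); print({k:np.round(o[k],4) for k in('clock','eef_pos','ft_force','ft_torque')})
for c in('wrist','top'):
    im,d,P=shot(c,c+'7.png'); w=world(d,P); x,y,z=w[...,0],w[...,1],w[...,2]
    a=np.radians(7.4); X=(x-.62)*np.cos(a)+(y-.341)*np.sin(a); Y=-(x-.62)*np.sin(a)+(y-.341)*np.cos(a)
    m=(abs(X)<.08)&(abs(Y)<.11)&(z>.119)&(z<.138); m=blob(m,1); print(c,rect(w[m]),np.median(z[m]))
    A=np.c_[X[m],Y[m],np.ones(m.sum())]; print(np.linalg.lstsq(A,z[m],rcond=None)[0])
    s=(X<-.08)&(X>-.16)&(abs(Y)<.11)
    b=s&(z>.078)&(z<.11); b=blob(b,1); print('btn',rect(w[b]),np.percentile(z[b],[5,50,80,95]),np.histogram(z[b],bins=np.arange(.076,.104,.003))[0])
    t=b&(z>.088); print(rect(w[t]),np.mean(w[t],0),t.sum())
print(toolmove(o,[.4988,.3855,.26],7.4))
E
```

```text
{'clock': np.float64(13.975), 'eef_pos': array([0.5654, 0.3319, 0.2922]), 'ft_force': array([-0.4973, -0.677 ,  0.3911]), 'ft_torque': array([-0.0209, -0.0917,  0.0169])}
wrist (array([619.6, 340.7]), array([123.7, 173.8]), 7.28) 0.12835957579858753
[-0.00788609  0.0058855   0.12778376]
btn (array([498.7, 385.1]), array([43. , 42.4]), 18.62) [0.0807825  0.08279203 0.09180424 0.09260811] [ 11 682 561  20 198 738   2   0   0]
(array([498.6, 385. ]), array([27.5, 25.7]), 7.33) [0.49917616 0.38546447 0.09164921] 938
top (array([621.4, 327.6]), array([124.6, 141.9]), 7.02) 0.1289686944245375
[-0.00740298  0.00166343  0.12881947]
btn (array([499.1, 386.8]), array([41.9, 43.8]), 26.44) [0.07907777 0.08501612 0.09245704 0.09519259] [ 15  46 103  37  32  62  31   4   0]
(array([500.3, 387.3]), array([29.3, 25.5]), 17.93) [0.4985423  0.3863736  0.09259054] 129
(array([ 61.6, -59.2,  32.1]), np.float64(-0.07))
```

View pics/wrist7.png

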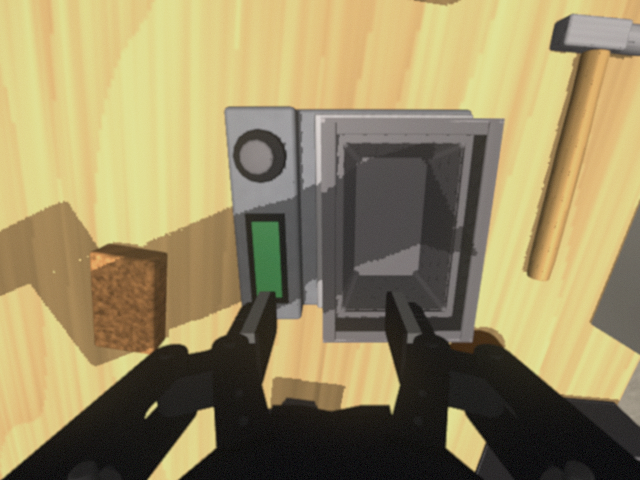

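The tray stands released and centred at about (412,228), square on the platform. The button is at (260,155), top z about 0.092, world (0.499, 0.385). Next: fingers shut and move over it.

step_arm:
  rows:
    - [[20,-20,0],0]
    - [[45,-42,0],0]
    - [[61,-59,0],0]
    - [[61,-59,20],0]
    - [[61,-59,50],0]
    - [[61,-59,80],0]
    - [[61,-59,100],0]
    - [[61,-59,114],0]
    - [[61,-59,118],0]
    - [[61,-59,118],0]
  claw: 1

```text
clock: 15.32
eef_pos: [0.4989, 0.3848, 0.1732]
tool_rot: [0.66, 0.751, 0.0, 0.0]
ft_force: [-0.5, 0.2, 0.7]
grip_width: 0.0
grasp_force: 0.0
```

step_arm:
  rows:
    - [[0,0,4],0]
    - [[0,0,8],0]
    - [[0,0,10],0]
    - [[0,0,12],0]
    - [[0,0,12],0]
    - [[0,0,12],0]

```text
clock: 16.08
eef_pos: [0.4989, 0.3848, 0.1614]
tool_rot: [0.66, 0.751, 0.0, 0.0]
ft_force: [-0.9, -0.2, 2.6]
grip_width: -0.0003
grasp_force: 1.6
```

step_arm:
  rows:
    - [[0,0,1],0]
    - [[0,0,2],0]
    - [[0,0,3],0]
    - [[0,0,3.5],0]
    - [[0,0,3.5],0]

```text
clock: 16.7
eef_pos: [0.4989, 0.3848, 0.1586]
tool_rot: [0.66, 0.751, 0.001, 0.0]
ft_force: [-0.7, -0.7, 8.0]
grip_width: 0.0004
grasp_force: 4.4
```

step_arm:
  rows:
    - [[0,0,0.5],0]
    - [[0,0,1],0]
    - [[0,0,1],0]
    - [[0,0,1],0]

```text
clock: 17.2
eef_pos: [0.4989, 0.3848, 0.1586]
tool_rot: [0.66, 0.751, 0.001, 0.0]
ft_force: [-3.0, -2.4, 12.9]
grip_width: -0.0001
grasp_force: 6.4
```

The button has bottomed out: the force rises while z stays put. Releasing it and backing away.

step_arm:
  rows:
    - [[0,0,-3],0]
    - [[0,0,-8],0]
    - [[0,0,-20],0]
    - [[0,0,-50],0]
    - [[0,0,-90],0]
    - [[-30,-40,-130],0]
    - [[-60,-90,-150],0]
    - [[-60,-140,-150],0]
    - [[-60,-160,-150],0]
    - [[-60,-160,-150],0]

```text
clock: 18.45
eef_pos: [0.3462, 0.3043, 0.3068]
tool_rot: [0.66, 0.751, -0.0, -0.0]
ft_force: [0.1, 0.2, -1.0]
grip_width: 0.0003
grasp_force: 0.0
```

```bash
python3 - <<'E'
from fit import *
o=bot.get_obs(); print({k:np.round(o[k],4) for k in('clock','eef_pos','ft_force')})
for c in('top','side'):
    im,d,P=shot(c,c+'8.png'); w=world(d,P); x,y,z=w[...,0],w[...,1],w[...,2]
    a=np.radians(7.4); X=(x-.62)*np.cos(a)+(y-.341)*np.sin(a); Y=-(x-.62)*np.sin(a)+(y-.341)*np.cos(a)
    m=blob((abs(X)<.08)&(abs(Y)<.11)&(z>.119)&(z<.138),1); print(c,rect(w[m]),np.median(z[m]))
    b=(np.hypot(x-.499,y-.385)<.011)&(z>.06)&(z<.12); print('btn',b.sum(),np.median(z[b]) if b.any() else None)
    p=blob((abs(x-.59)<.1)&(abs(y+.276)<.12)&(z>.09)&(z<.11),1); print('pile',rect(w[p]))
E
```

```text
{'clock': np.float64(18.45), 'eef_pos': array([0.3462, 0.3043, 0.3068]), 'ft_force': array([ 0.1133,  0.2154, -1.0358])}
top (array([619.5, 343.8]), array([124.8, 175.8]), 7.31) 0.12914361480707415
btn 95 0.09298610989248846
pile (array([ 590. , -273.9]), array([123.4, 173.1]), 4.42)
side (array([619.4, 338.9]), array([130. , 185.6]), 7.63) 0.1266601680935988
btn 34 0.09202974719842272
pile (array([ 588.6, -276.2]), array([130.4, 177.5]), 4.99)
```

View pics/side8.png

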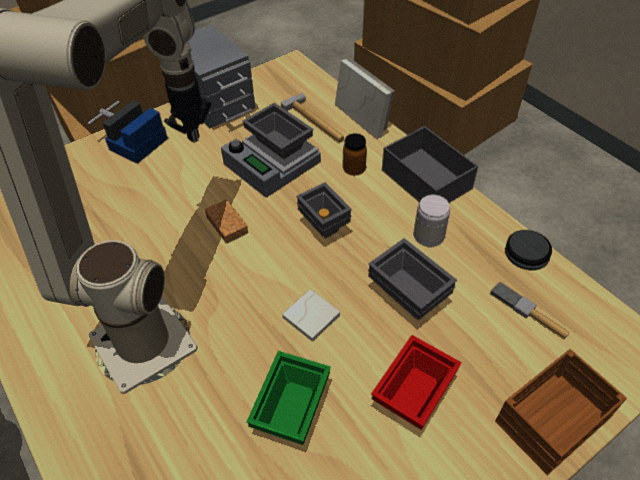

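The tray sits centred on the platform (278,132), the button is back up (236,147), the remaining pair of trays is unmoved (412,280), and the arm is clear.

```bash
python3 -c "
from workcell import bot
print(bot.job_done())"
```

```text
the job is handed in; nothing more can be done
None
```

The top tray is upright on the scale platform, centred and square to within the cameras' few-mm accuracy; the tare button was pressed fully and is back up, nothing else was moved, and the job was handed in at about 18.5 s.

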